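# Turn the sorting carousel until the rectangular tin faces the date reader

### The job

Turn the carousel gently by pushing its rim, or the posts on its rim, with your fingertips, until the rectangular tin stands centred in front of the window of the fixed date reader, and leave it at rest there. Do not touch, lift or upset the tin or the cans that ride on the carousel, and leave everything else on the table where it is.

Things in the scene. Friction and masses are not known exactly. Their poses are not given: they have to be found in the camera images.
- stand: Fixed dark metal foot of the carousel, a disc 220 mm across, 22 mm high, with a flat tongue along its own -x axis that carries the date reader. Origin on the turning axis at table height, z up. Its -x axis points from the turning axis to the reader, roughly towards the robot; place and yaw vary.
- reader_window (a point): Centre of the dark window of the fixed date reader: a small grey box (62 mm deep, 74 mm wide, top 58 mm above the table) at the carousel's edge, from 195 to 257 mm from the turning axis. The window looks along the stand's +x at the carousel, 40 mm above the table.
- platter: White round carousel plate, 330 mm across, 18 mm thick, top 44 mm above the table. Turns either way about its vertical axis (more than a full turn); a light drag, about 1 N at the rim, soon stops it when let go. Origin: on the axis, at the plate's TOP face; axes turn with it, z up. The tin stands on its +x axis, 85 mm out; round cans at 72, 144, 216 and 288 degrees on the same circle.
- post (a point): Top centre of one of five equal upright steel push posts fixed on the plate's rim: 12 mm thick, 50 mm tall above the plate's top (94 mm above the table), on a circle of 150 mm radius, at 36 (this one), 108, 180, 252 and 324 degrees counter-clockwise from the plate's +x axis, so each between two of the tin and cans.
- tin: The only rectangular tin (rounded edges) among the round cans on the carousel: 52 mm deep (its x), 90 mm wide (its y), 70 mm tall, about 0.35 kg. Origin: centre of underside; its +x points radially outward from the carousel's axis. Stands loose on the plate, held by friction.
- can_std: Round can 66 mm across, 76 mm tall. Red label, bare metal lid. Origin: centre of underside, z up. It stands loose on the carousel; which of the four other places it has varies.
- can_slim: Slim round can 52 mm across, 74 mm tall. Red label, bare metal lid. Origin: centre of underside, z up. It stands loose on the carousel; which of the four other places it has varies.
- can_flat: Flat round can 82 mm across, 42 mm tall. Red label, bare metal lid. Origin: centre of underside, z up. It stands loose on the carousel; which of the four other places it has varies.
- can_wide: Round can 74 mm across, 78 mm tall. Red label, bare metal lid. Origin: centre of underside, z up. It stands loose on the carousel; which of the four other places it has varies.
- table_can: Bystander: round can 74 mm across, 105 mm tall, on the table left of the carousel. Origin: centre of underside.
- sanitiser: Bystander: white bottle 60 mm across, 120 mm tall, on the table right of the carousel. Origin: centre of underside.
- stamp: Bystander: hand stamp with a wooden knob, 60 x 35 mm, 80 mm tall, on the table at the right. Origin: centre of underside.

How it is judged (in metres and radians):
At the end, for the whole second after the job is handed in: Tin on the reader's side, its centre within 13 mm of the line from axis to reader (about 9 degrees), its broad face square to the reader within 0.2 rad; carousel at rest; tin and cans upright on the plate 70 to 100 mm from the axis; the three table things within 30 mm of their start (x of tin in the frame of stand below -0.06 m and y of tin in the frame of stand between -0.013 and 0.013 m and angle between the x axis of tin and the x axis of stand, either way round below 0.2 rad and angular speed of platter below 0.05 rad/s and angle between each of tin, can_std, can_slim, can_flat, can_wide's own z axis and vertical below 0.1 rad and z of tin in the frame of platter between -0.01 and 0.01 m and horizontal distance between tin and platter between 0.07 and 0.1 m and z of can_std in the frame of platter between -0.01 and 0.01 m and horizontal distance between can_std and platter between 0.07 and 0.1 m and z of can_slim in the frame of platter between -0.01 and 0.01 m and horizontal distance between can_slim and platter between 0.07 and 0.1 m and z of can_flat in the frame of platter between -0.01 and 0.01 m and horizontal distance between can_flat and platter between 0.07 and 0.1 m and z of can_wide in the frame of platter between -0.01 and 0.01 m and horizontal distance between can_wide and platter between 0.07 and 0.1 m and distance of each of table_can, sanitiser, stamp from where it was at the start of the episode below 0.03 m); the robot touches nothing.
It fails at once if the tin or a can on the carousel is touched by the robot (contact force between any of the fingers, the arm and tin above 0.5 N or contact force between any of the fingers, the arm and can_std above 0.5 N or contact force between any of the fingers, the arm and can_slim above 0.5 N or contact force between any of the fingers, the arm and can_flat above 0.5 N or contact force between any of the fingers, the arm and can_wide above 0.5 N).
It fails at once if the tin or a can is lifted off or falls off the carousel, or tips (z of any of tin, can_std, can_slim, can_flat, can_wide in the frame of platter above 0.02 m or z of any of tin, can_std, can_slim, can_flat, can_wide in the frame of platter below -0.02 m or angle between any of tin, can_std, can_slim, can_flat, can_wide's own z axis and vertical above 0.3 rad).
It fails at once if the carousel is spun hard (faster than 2.5 rad/s) (angular speed of platter above 2.5 rad/s).
It fails at once if something else on the table is moved more than 30 mm or knocked over (distance of any of table_can, sanitiser, stamp from where it was at the start of the episode above 0.03 m or angle between any of table_can, sanitiser, stamp's own z axis and vertical above 0.4 rad).
It also fails if it takes over 58 s, if anything falls off the work surface, if the arm or the gripper's body presses on something with over 40 N, if the wrist force passes 120 N, or if a joint passes its speed limit or range.

### The arm

A 6-joint arm with a two-finger parallel gripper is mounted at the origin on the work surface. World frame = base frame: x ahead of the robot, y to its left, z up, the work surface at z = 0. Lengths are in m, angles in degrees, forces in N, time in s.
With the tool pointing down it reaches from about 0.4 to 0.825 m from the base axis. Payload 7 kg.
Tool frame: the origin (TCP) lies at the very end of the fingers, on their centre line; the grasp point (between the pads) lies behind it (r.grasp_offset is the z of the grasp point in the tool frame, in m); z points along the fingers, y is the direction in which the jaws open and shut (so a half turn about z gives the same grasp; the last joint's range is limited). The gripper opens to 88 mm and grips with 3 to 60 N. Pads are 19 mm wide; open, the fingers measure 130 mm over their backs; the gripper's body (78 mm by 193 mm) begins 47 mm behind the grasp point.
Start: joints at [-58.551, 20.546, 0.682, 0, -70.136, -16.507], TCP at [0.174, -0.652, 0.227] pointing down, gripper open.
Joint ranges: [-176.03, 176.03], [-82.01, 121.73], [-58.28, 71.71], [-173.87, 95.51], [-174.79, -0.11], [-173.66, 173.66]. Speed limits (degrees/s): [136.94, 136.94, 172.46, 180, 180, 180].

### API

Orientations are given as [roll, pitch, yaw] about the fixed x, y, z axes, in that order (R = Rz(yaw) Ry(pitch) Rx(roll)).
In Python, from plant import r gives the robot as it stands. The module is installed in compiled form; this text tells all that it offers.
- The arm moves only by the tool servo_tool, never from a script. Its argument "targets" is a list of rows, each an object of numbers: "dx", "dy", "dz": the shift along the world's x, y, z in cm; "spin": the turn about the world's z in rad; "grip": the opening in per cent of the stroke, from 0 (shut) to 100 (fully open). A call has exactly 10 rows; each row is the pose to reach, as a shift and turn from the pose commanded when the call began; what a row does not reach only later rows make up. A row lasts 1/12 s, in which the tool goes at most 41.7 mm and 7.16 degrees, less where a joint would pass 70% of its speed; a pose out of reach is approached as far as the arm can. A call with a gripper value outside its range is refused whole. The fingers move at their own pace and stop on an object; "squeeze" is the grip in N (left out, the last holds). Time passes only in rows, so rows that repeat a pose let the fingers close, or fill a call up. It gives the time, the measured TCP pose, the force and the opening at its end, in the units of the state.
- r.get_state(): the state, without advancing time (a new reading comes with each control period).
- r.capture(name): name is "side" or "top"; returns the picture (480x640x3 uint8, blue, green, red); there is no depth.
- r.get_calibration(name): a dict with "K" (3x3 intrinsics, pixels), "extrinsics" (4x4, takes a point from camera to world coordinates). Camera axes: x right, y down, z forward; pixel columns grow to the right and rows downward; lengths in m; the calibration is good to about 2 mm. A picture is of the moment at which its call begins. get_calibration takes no time and is no camera call.
- r.close_job(): hands the job in, once; it reports no verdict.
Trained networks look in the newest picture that a camera, given by its name, has taken for a name from the list of things; names that differ only in an ending like _2 or _b are one class to them, and where a whole thing is asked for, a point or a joint stands for the part that bears it (a point fixed in the world has none). Each returns a list of dicts, best first, with "p" (0 to 1); they miss things now and then, are a little off and sometimes report something else, mostly with a low value. They report only what shows in the picture. A call takes as long as a camera call.
- r.cut_out(name, camera): "mask" (480x640 bool, what is visible of it) and "extent" ([left, top, right, bottom] in pixels, round what is visible of it).
The state is a dict: "time_s": time; "joints": joint angles; "qd": joint speeds; "joint_torque": joint torques, N m; "tcp_pos": TCP position; "eef_rot": TCP orientation; "contact_force": force on the tool from outside, world axes, zero at the start; "moment": the same for the moment, N m; "gripper_width": finger opening in m.
Only numpy, scipy, OpenCV 4.12 (cv2) and the standard library are available. Lean on these libraries where they do the work, as an engineer would, in place of code of your own. Each camera call takes 0.05 s, during which the arm holds its last target. There are 200 camera calls.

## Working session

There is one attempt and no reset: what is moved stays moved. The work goes in short steps, Python scripts to look and compute and a tool call to move; the robot and the scene stay as the last step left them, time stands still between calls to the robot, and variables do not carry over. Pictures are saved under pics/ and viewed, about 8 in all and at most 12, crops included, and the job is handed in when it is done.

Besides the shell and the picture viewer there is one more tool, called after ">>>" as name([rows], argument=value, ...), one row to a line, values as JSON. servo_tool: Moves the arm, as the interface text tells. Its arguments: {"type":"object","properties":{"targets":{"type":"array"},"squeeze":{"type":"number"}},"required":["targets"]}

```bash
mkdir -p pics; python3 - <<'E'
from plant import r
import cv2,numpy as np
for c in("top","side"):
    im=r.capture(c);cv2.imwrite(f"pics/{c}0.png",im)
    k=r.get_calibration(c);print(c,np.round(k["K"],1).tolist(),np.round(k["extrinsics"],4).tolist())
    for n in("tin","platter","stand","reader_window","post","table_can","sanitiser","stamp"):
        try:print(n,[(round(d["p"],2),[int(v) for v in d["extent"]]) for d in r.cut_out(n,c)][:6])
        except Exception as e:print(n,e)
s=r.get_state();print(s["time_s"],s["tcp_pos"],s["eef_rot"],r.grasp_offset)
E
```

```text
top [[578.4, 0.0, 321.7], [0.0, 578.4, 238.4], [0.0, 0.0, 1.0]] [[-0.0299, -0.99, 0.1377, 0.3462], [-0.9994, 0.0322, 0.0143, -0.0136], [-0.0186, -0.1372, -0.9904, 1.3845], [0.0, 0.0, 0.0, 1.0]]
tin [(0.86, [255, 163, 299, 210]), (0.56, [297, 285, 329, 330])]
platter []
stand [(0.31, [476, 245, 500, 269])]
reader_window [(0.79, [296, 284, 331, 329])]
post [(0.9, [232, 147, 370, 290])]
table_can [(0.91, [127, 223, 175, 260])]
sanitiser [(0.64, [473, 203, 505, 228])]
stamp [(0.93, [481, 245, 500, 270])]
side [[584.5, 0.0, 318.5], [0.0, 584.5, 244.4], [0.0, 0.0, 1.0]] [[-0.9443, -0.1637, 0.2854, 0.149], [-0.3288, 0.4973, -0.8028, 1.0786], [-0.0105, -0.852, -0.5235, 0.7804], [0.0, 0.0, 0.0, 1.0]]
tin [(0.68, [236, 237, 271, 283])]
platter [(0.7, [220, 211, 362, 319])]
stand [(0.76, [349, 266, 404, 305])]
reader_window [(0.67, [351, 266, 405, 304])]
post [(0.9, [217, 215, 365, 314])]
table_can [(0.65, [218, 337, 264, 407])]
sanitiser [(0.7, [339, 159, 361, 201])]
stamp [(0.88, [371, 176, 391, 210])]
0.9 [ 0.17403926 -0.65216656  0.22659458] [-1.79995742e+02  1.71270691e-03 -1.65058254e+02] -0.0188
```

```bash
python3 - <<'E'
import cv2
a=cv2.imread("pics/top0.png")[120:350,190:390];cv2.imwrite("pics/c0.png",cv2.resize(a,None,fx=2.6,fy=2.6,interpolation=2))
E
```

```text
(no output)
```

View pics/c0.png

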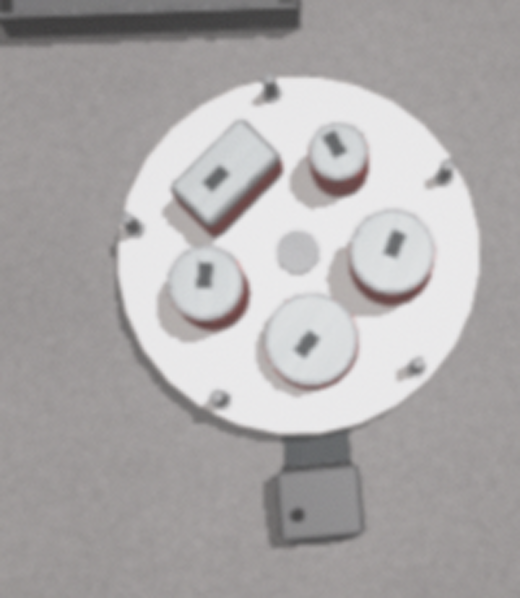

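View pics/top0.png

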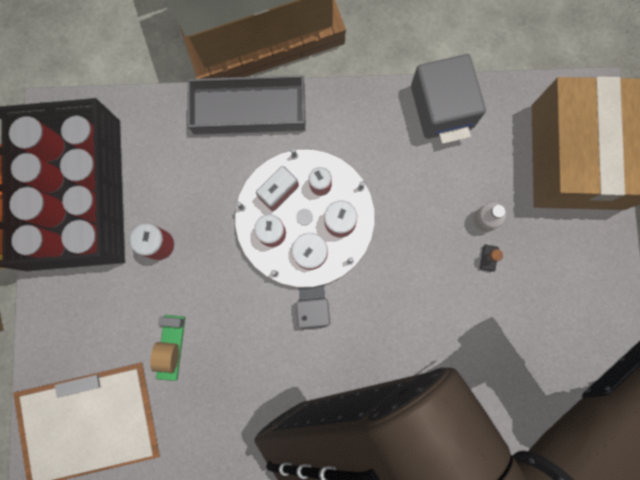

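The picture shows the plate centred near px (305,217), the tin at upper left (277,188) and the reader below at (313,313). There are five posts on the rim, and the rest of the table near the plate is clear except for the tray behind it at the top.

```bash
cat > h.py <<'E'
from plant import r
import cv2,numpy as np
k=r.get_calibration("top");K=k["K"];E=np.array(k["extrinsics"])
def w(p,z):
    p=np.atleast_2d(np.array(p,float));d=np.c_[p,np.ones(len(p))]@np.linalg.inv(K).T@E[:3,:3].T
    o=E[:3,3];return (o+d*((z-o[2])/d[:,2])[:,None])[:,:2]
def px(q): # world xyz -> px
    c=(np.atleast_2d(q)-E[:3,3])@E[:3,:3]@np.array(K).T;return c[:,:2]/c[:,2:]
def ang(v): return float(np.degrees(np.arctan2(v[1],v[0])))
def center(im):
    m=((im.min(2)>200)*255).astype(np.uint8);m[:130]=0;m[300:]=0;m[:,:220]=0;m[:,390:]=0
    c=max(cv2.findContours(m,0,1)[0],key=cv2.contourArea)
    P=w(cv2.convexHull(c)[:,0],.044)
    A=np.c_[2*P,np.ones(len(P))];s=np.linalg.lstsq(A,(P**2).sum(1),rcond=None)[0]
    return s[:2],np.sqrt(s[2]+s[0]**2+s[1]**2)
def tin():
    best=None
    for d in r.cut_out("tin","top")[:1]:
        (c,s,a)=cv2.minAreaRect(np.argwhere(d["mask"])[:,::-1].astype(np.float32)); print("tin p",round(d["p"],2),c,s,a)
        return c
E
python3 - <<'E'
from h import *
im=r.capture("top");C,R=center(im);print("center",C,R)
f=lambda p:np.array(p)/2.6+[190,120]
for p in[(271,88),(445,172),(417,366),(220,399),(133,226)]:
    v=w(f(p),.09)[0]-C;print("post",v+C,np.hypot(*v),ang(v))
v=w(f((227,173)),.114)[0]-C;print("tin",np.hypot(*v),ang(v))
v=w(f((320,503)),.058)[0]-C;print("reader",v+C,np.hypot(*v),ang(v))
for n in[((333,143),),((392,238),),((311,332),),((206,275),)]:
    v=w(f(n[0]),.11)[0]-C;print("can",v+C,np.hypot(*v),ang(v))
c=tin();v=w(c,.085)[0]-C;print(np.hypot(*v),ang(v))
E
```

```text
center [0.58604745 0.04514345] 0.163069592836948
post [0.72529023 0.06260931] 0.14033391784041913 7.149533588895331
post [ 0.64382183 -0.08862046] 0.14570745299028523 -66.63985116093191
post [ 0.47348896 -0.05775519] 0.15250423447122255 -137.56709323690566
post [0.45030222 0.11312179] 0.15181508950040973 153.39926040482084
post [0.60475318 0.18675031] 0.14283700016176948 82.47500965581781
tin 0.08042412338476483 44.0332140108321
reader [0.35902282 0.03034889] 0.22750617556961977 -176.27146761371282
can [0.66829397 0.00868349] 0.08996564950642648 -23.907752890108455
can [ 0.58275583 -0.03964484] 0.08485215416163946 -92.22319633437291
can [0.50353717 0.03227557] 0.08350765338555396 -171.1358512513254
can [0.55578898 0.12121492] 0.0818684555562111 111.69086892504909
tin p 0.84 (277.5, 188.00001525878906) (28.991378784179688, 44.547725677490234) 45.0
0.08438862859152024 43.54940355835907
```

The plate centre is about (0.583, 0.0445), the reader lies at about 183.6° and the tin at 43.8°, so the plate must turn about +140°. I'll push the post at −136° counter-clockwise round the right side, with closed fingers. First move: above the start point, at a safe height.

>>> servo_tool([
  {"dx":1,"dy":2.5,"spin":-0.06,"grip":0},
  {"dx":2.3,"dy":5.5,"spin":-0.12,"grip":0},
  {"dx":3.7,"dy":8.5,"spin":-0.19,"grip":0},
  {"dx":5,"dy":11.6,"spin":-0.25,"grip":0},
  {"dx":6.4,"dy":14.7,"spin":-0.32,"grip":0},
  {"dx":7.7,"dy":17.8,"spin":-0.38,"grip":0},
  {"dx":9,"dy":20.9,"spin":-0.45,"grip":0},
  {"dx":10.4,"dy":24,"spin":-0.51,"grip":0},
  {"dx":11.7,"dy":27,"spin":-0.58,"grip":0},
  {"dx":13,"dy":30,"spin":-0.64,"grip":0},
])

```text
validation failed for argument at $.ta...
```

>>> servo_tool([
  {"dx":1.4,"dy":3.2,"spin":-0.06},
  {"dx":2.8,"dy":6.4,"spin":-0.13},
  {"dx":4.2,"dy":9.6,"spin":-0.19},
  {"dx":5.6,"dy":12.8,"spin":-0.25},
  {"dx":7,"dy":16,"spin":-0.32},
  {"dx":8.4,"dy":19.2,"spin":-0.38},
  {"dx":9.8,"dy":22.4,"spin":-0.44},
  {"dx":11.3,"dy":25.6,"spin":-0.51},
  {"dx":12.8,"dy":29,"spin":-0.58},
  {"dx":13.9,"dy":31.9,"spin":-0.63},
])

```text
validation failed for argument at $.ta...
```

Every row seems to need all five fields, so I'll resend with them filled in.

>>> servo_tool([
  {"dx":1,"dy":2.5,"dz":0,"spin":-0.06,"grip":0},
  {"dx":2.3,"dy":5.5,"dz":0,"spin":-0.12,"grip":0},
  {"dx":3.7,"dy":8.5,"dz":0,"spin":-0.19,"grip":0},
  {"dx":5,"dy":11.6,"dz":0,"spin":-0.25,"grip":0},
  {"dx":6.4,"dy":14.7,"dz":0,"spin":-0.32,"grip":0},
  {"dx":7.7,"dy":17.8,"dz":0,"spin":-0.38,"grip":0},
  {"dx":9,"dy":20.9,"dz":0,"spin":-0.45,"grip":0},
  {"dx":10.4,"dy":24,"dz":0,"spin":-0.51,"grip":0},
  {"dx":11.7,"dy":27,"dz":0,"spin":-0.58,"grip":0},
  {"dx":13,"dy":30,"dz":0,"spin":-0.64,"grip":0},
])

```text
time_s: 1.83
tcp_pos: [0.3044, -0.3507, 0.2269]
eef_rot: [-180.0, 0.0, 158.1]
contact_force: [1.4, 0.4, 0.2]
gripper_width: 0.0264
```

>>> servo_tool([
  {"dx":1.4,"dy":3.2,"dz":0,"spin":-0.06,"grip":0},
  {"dx":2.8,"dy":6.4,"dz":0,"spin":-0.13,"grip":0},
  {"dx":4.2,"dy":9.6,"dz":0,"spin":-0.19,"grip":0},
  {"dx":5.6,"dy":12.8,"dz":0,"spin":-0.25,"grip":0},
  {"dx":7,"dy":16,"dz":0,"spin":-0.32,"grip":0},
  {"dx":8.4,"dy":19.2,"dz":0,"spin":-0.38,"grip":0},
  {"dx":9.8,"dy":22.4,"dz":0,"spin":-0.44,"grip":0},
  {"dx":11.3,"dy":25.6,"dz":0,"spin":-0.51,"grip":0},
  {"dx":12.8,"dy":29,"dz":0,"spin":-0.58,"grip":0},
  {"dx":13.9,"dy":31.9,"dz":0,"spin":-0.63,"grip":0},
])

```text
time_s: 2.67
tcp_pos: [0.4439, -0.031, 0.227]
eef_rot: [179.9, 0.0, 122.0]
contact_force: [0.3, -0.8, 0.5]
gripper_width: 0.0001
```

>>> servo_tool([
  {"dx":0,"dy":0,"dz":-2,"spin":0,"grip":0},
  {"dx":0,"dy":0,"dz":-4,"spin":0,"grip":0},
  {"dx":0,"dy":0,"dz":-6,"spin":0,"grip":0},
  {"dx":0,"dy":0,"dz":-8,"spin":0,"grip":0},
  {"dx":0,"dy":0,"dz":-8,"spin":0,"grip":0},
  {"dx":0,"dy":0,"dz":-8,"spin":0,"grip":0},
  {"dx":0,"dy":0,"dz":-8,"spin":0,"grip":0},
  {"dx":0,"dy":0,"dz":-8,"spin":0,"grip":0},
  {"dx":0,"dy":0,"dz":-8,"spin":0,"grip":0},
  {"dx":0,"dy":0,"dz":-8,"spin":0,"grip":0},
])

```text
time_s: 3.5
tcp_pos: [0.4435, -0.0331, 0.1475]
eef_rot: [179.9, 0.0, 122.2]
contact_force: [-0.3, 0.1, -0.3]
gripper_width: 0.0003
```

```bash
python3 - <<'E'
from h import *
im=r.capture("side");cv2.imwrite("pics/s1.png",cv2.resize(im[130:370,170:490],None,fx=2.4,fy=2.4,interpolation=2))
E
```

```text
(no output)
```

View pics/s1.png

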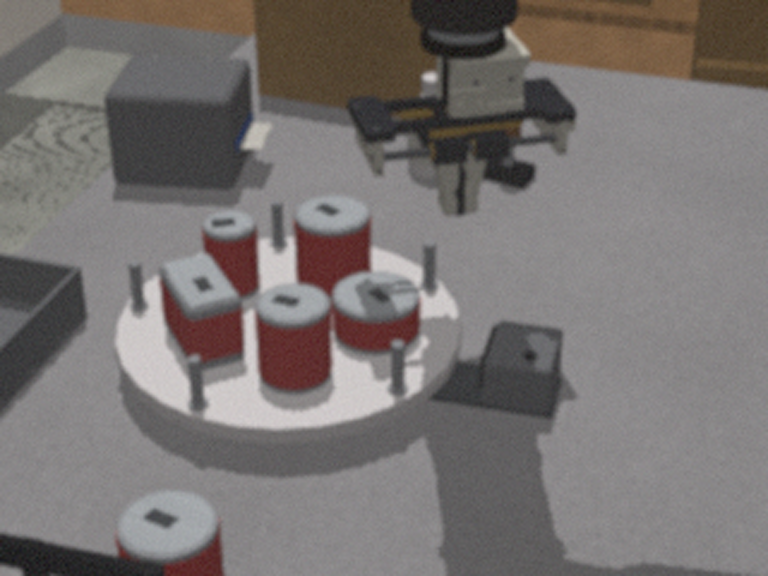

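The side view shows the closed fingertips at (460,210), clear in front and to the right of the near post (430,265). The gripper's wings sit well above the can tops. I'll work out the waypoints.

```bash
python3 - <<'E'
import numpy as np
C=np.array([.583,.0445]);P=lambda a:C+.158*np.array([np.cos(np.radians(a)),np.sin(np.radians(a))])
def rows(a,st):
    p0=P(a);a0=a
    for s in st:
        a+=s;d=(P(a)-p0)*100;print("%.1f %.1f %.3f"%(d[0],d[1],np.radians(a-a0)),end=" | ")
    print(a,P(a));return a
a=-151
for st in([1.2]*10,[1.4,1.6,1.8,2,2.2,2.4,2.6,2.7,2.8,2.8],[2.8]*10,[2.8]*10,[2.8]*10,[2.8,2.8,2.8,2.8,2.6,2.4,2.2,1.6,1,.5]):a=rows(a,st)
E
```

```text
0.2 -0.3 0.021 | 0.3 -0.6 0.042 | 0.5 -0.9 0.063 | 0.7 -1.1 0.084 | 0.9 -1.4 0.105 | 1.1 -1.7 0.126 | 1.3 -1.9 0.147 | 1.5 -2.2 0.168 | 1.7 -2.5 0.188 | 1.9 -2.7 0.209 | -139.0000000000001 [ 0.46375589 -0.05915733]
0.3 -0.3 0.024 | 0.6 -0.6 0.052 | 0.9 -1.0 0.084 | 1.3 -1.3 0.119 | 1.8 -1.7 0.157 | 2.3 -2.2 0.199 | 2.9 -2.6 0.244 | 3.5 -3.0 0.291 | 4.1 -3.4 0.340 | 4.8 -3.7 0.389 | -116.70000000000012 [ 0.5120076  -0.09665268]
0.7 -0.3 0.049 | 1.4 -0.6 0.098 | 2.1 -0.9 0.147 | 2.9 -1.1 0.195 | 3.6 -1.3 0.244 | 4.4 -1.4 0.293 | 5.1 -1.6 0.342 | 5.9 -1.6 0.391 | 6.7 -1.7 0.440 | 7.5 -1.7 0.489 | -88.70000000000014 [ 0.5865846  -0.11345933]
0.8 0.0 0.049 | 1.5 0.1 0.098 | 2.3 0.2 0.147 | 3.1 0.4 0.195 | 3.8 0.6 0.244 | 4.6 0.8 0.293 | 5.3 1.0 0.342 | 6.0 1.3 0.391 | 6.7 1.7 0.440 | 7.4 2.0 0.489 | -60.70000000000017 [ 0.66032243 -0.09328695]
0.7 0.4 0.049 | 1.3 0.8 0.098 | 1.9 1.3 0.147 | 2.5 1.8 0.195 | 3.1 2.3 0.244 | 3.7 2.8 0.293 | 4.2 3.4 0.342 | 4.7 4.0 0.391 | 5.1 4.6 0.440 | 5.6 5.2 0.489 | -32.7000000000002 [ 0.7159587  -0.04085797]
0.4 0.7 0.049 | 0.8 1.3 0.098 | 1.1 2.0 0.147 | 1.4 2.7 0.195 | 1.7 3.4 0.241 | 1.9 4.0 0.283 | 2.0 4.6 0.321 | 2.1 5.1 0.349 | 2.2 5.3 0.367 | 2.2 5.5 0.375 | -11.2000000000002 [0.73799091 0.01381097]
```

>>> servo_tool([
  {"dx":0,"dy":0,"dz":-1.5,"spin":0,"grip":0},
  {"dx":0,"dy":0,"dz":-3,"spin":0,"grip":0},
  {"dx":0,"dy":0,"dz":-4.5,"spin":0,"grip":0},
  {"dx":0,"dy":0,"dz":-6,"spin":0,"grip":0},
  {"dx":0,"dy":0,"dz":-6.7,"spin":0,"grip":0},
  {"dx":0,"dy":0,"dz":-6.7,"spin":0,"grip":0},
  {"dx":0,"dy":0,"dz":-6.7,"spin":0,"grip":0},
  {"dx":0,"dy":0,"dz":-6.7,"spin":0,"grip":0},
  {"dx":0,"dy":0,"dz":-6.7,"spin":0,"grip":0},
  {"dx":0,"dy":0,"dz":-6.7,"spin":0,"grip":0},
])

```text
time_s: 4.38
tcp_pos: [0.4435, -0.033, 0.0803]
eef_rot: [179.9, 0.0, 122.2]
contact_force: [-0.0, -0.5, -0.9]
gripper_width: 0.0004
```

>>> servo_tool([
  {"dx":0.2,"dy":-0.3,"dz":0,"spin":0.021,"grip":0},
  {"dx":0.3,"dy":-0.6,"dz":0,"spin":0.042,"grip":0},
  {"dx":0.5,"dy":-0.9,"dz":0,"spin":0.063,"grip":0},
  {"dx":0.7,"dy":-1.1,"dz":0,"spin":0.084,"grip":0},
  {"dx":0.9,"dy":-1.4,"dz":0,"spin":0.105,"grip":0},
  {"dx":1.1,"dy":-1.7,"dz":0,"spin":0.126,"grip":0},
  {"dx":1.3,"dy":-1.9,"dz":0,"spin":0.147,"grip":0},
  {"dx":1.5,"dy":-2.2,"dz":0,"spin":0.168,"grip":0},
  {"dx":1.7,"dy":-2.5,"dz":0,"spin":0.188,"grip":0},
  {"dx":1.9,"dy":-2.7,"dz":0,"spin":0.209,"grip":0},
])

```text
time_s: 5.22
tcp_pos: [0.4623, -0.0602, 0.08]
eef_rot: [180.0, 0.0, 134.2]
contact_force: [-0.9, 0.2, 1.1]
gripper_width: 0.0003
```

>>> servo_tool([
  {"dx":0.3,"dy":-0.3,"dz":0,"spin":0.024,"grip":0},
  {"dx":0.6,"dy":-0.6,"dz":0,"spin":0.052,"grip":0},
  {"dx":0.9,"dy":-1.0,"dz":0,"spin":0.084,"grip":0},
  {"dx":1.3,"dy":-1.3,"dz":0,"spin":0.119,"grip":0},
  {"dx":1.8,"dy":-1.7,"dz":0,"spin":0.157,"grip":0},
  {"dx":2.3,"dy":-2.2,"dz":0,"spin":0.199,"grip":0},
  {"dx":2.9,"dy":-2.6,"dz":0,"spin":0.244,"grip":0},
  {"dx":3.5,"dy":-3.0,"dz":0,"spin":0.291,"grip":0},
  {"dx":4.1,"dy":-3.4,"dz":0,"spin":0.34,"grip":0},
  {"dx":4.8,"dy":-3.7,"dz":0,"spin":0.389,"grip":0},
])

```text
time_s: 6.05
tcp_pos: [0.5097, -0.0975, 0.0798]
eef_rot: [-180.0, -0.0, 156.6]
contact_force: [-1.7, 0.4, 0.4]
gripper_width: 0.0003
```

```bash
python3 - <<'E'
from h import *
im=r.capture("side");cv2.imwrite("pics/s2.png",cv2.resize(im[130:370,170:490],None,fx=2.4,fy=2.4,interpolation=2))
E
```

```text
(no output)
```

View pics/s2.png

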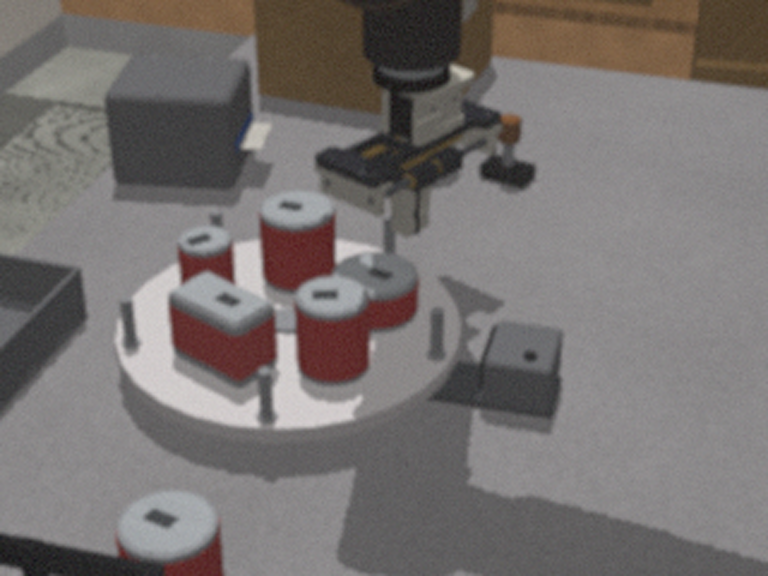

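The finger (410,215) is behind the post (390,235), the plate has turned and all the cans are upright. I'll keep pushing.

>>> servo_tool([
  {"dx":0.7,"dy":-0.3,"dz":0,"spin":0.049,"grip":0},
  {"dx":1.4,"dy":-0.6,"dz":0,"spin":0.098,"grip":0},
  {"dx":2.1,"dy":-0.9,"dz":0,"spin":0.147,"grip":0},
  {"dx":2.9,"dy":-1.1,"dz":0,"spin":0.195,"grip":0},
  {"dx":3.6,"dy":-1.3,"dz":0,"spin":0.244,"grip":0},
  {"dx":4.4,"dy":-1.4,"dz":0,"spin":0.293,"grip":0},
  {"dx":5.1,"dy":-1.6,"dz":0,"spin":0.342,"grip":0},
  {"dx":5.9,"dy":-1.6,"dz":0,"spin":0.391,"grip":0},
  {"dx":6.7,"dy":-1.7,"dz":0,"spin":0.44,"grip":0},
  {"dx":7.5,"dy":-1.7,"dz":0,"spin":0.489,"grip":0},
])

```text
time_s: 6.93
tcp_pos: [0.5848, -0.1142, 0.0797]
eef_rot: [180.0, -0.0, -175.5]
contact_force: [-1.0, -1.2, -0.6]
gripper_width: 0.0003
```

>>> servo_tool([
  {"dx":0.8,"dy":0,"dz":0,"spin":0.049,"grip":0},
  {"dx":1.5,"dy":0.1,"dz":0,"spin":0.098,"grip":0},
  {"dx":2.3,"dy":0.2,"dz":0,"spin":0.147,"grip":0},
  {"dx":3.1,"dy":0.4,"dz":0,"spin":0.195,"grip":0},
  {"dx":3.8,"dy":0.6,"dz":0,"spin":0.244,"grip":0},
  {"dx":4.6,"dy":0.8,"dz":0,"spin":0.293,"grip":0},
  {"dx":5.3,"dy":1.0,"dz":0,"spin":0.342,"grip":0},
  {"dx":6.0,"dy":1.3,"dz":0,"spin":0.391,"grip":0},
  {"dx":6.7,"dy":1.7,"dz":0,"spin":0.44,"grip":0},
  {"dx":7.4,"dy":2.0,"dz":0,"spin":0.489,"grip":0},
])

```text
time_s: 7.77
tcp_pos: [0.6589, -0.094, 0.0797]
eef_rot: [180.0, -0.0, -147.5]
contact_force: [-1.1, 0.3, -0.4]
gripper_width: 0.0003
```

>>> servo_tool([
  {"dx":0.7,"dy":0.4,"dz":0,"spin":0.049,"grip":0},
  {"dx":1.3,"dy":0.8,"dz":0,"spin":0.098,"grip":0},
  {"dx":1.9,"dy":1.3,"dz":0,"spin":0.147,"grip":0},
  {"dx":2.5,"dy":1.8,"dz":0,"spin":0.195,"grip":0},
  {"dx":3.1,"dy":2.3,"dz":0,"spin":0.244,"grip":0},
  {"dx":3.7,"dy":2.8,"dz":0,"spin":0.293,"grip":0},
  {"dx":4.2,"dy":3.4,"dz":0,"spin":0.342,"grip":0},
  {"dx":4.7,"dy":4.0,"dz":0,"spin":0.391,"grip":0},
  {"dx":5.1,"dy":4.6,"dz":0,"spin":0.44,"grip":0},
  {"dx":5.6,"dy":5.2,"dz":0,"spin":0.489,"grip":0},
])

```text
time_s: 8.6
tcp_pos: [0.7148, -0.042, 0.0798]
eef_rot: [180.0, -0.0, -119.5]
contact_force: [-1.4, -0.4, -0.6]
gripper_width: 0.0003
```

>>> servo_tool([
  {"dx":0.4,"dy":0.7,"dz":0,"spin":0.049,"grip":0},
  {"dx":0.8,"dy":1.3,"dz":0,"spin":0.098,"grip":0},
  {"dx":1.1,"dy":2.0,"dz":0,"spin":0.147,"grip":0},
  {"dx":1.4,"dy":2.7,"dz":0,"spin":0.195,"grip":0},
  {"dx":1.7,"dy":3.4,"dz":0,"spin":0.241,"grip":0},
  {"dx":1.9,"dy":4.0,"dz":0,"spin":0.283,"grip":0},
  {"dx":2.0,"dy":4.6,"dz":0,"spin":0.321,"grip":0},
  {"dx":2.1,"dy":5.1,"dz":0,"spin":0.349,"grip":0},
  {"dx":2.2,"dy":5.3,"dz":0,"spin":0.367,"grip":0},
  {"dx":2.2,"dy":5.5,"dz":0,"spin":0.375,"grip":0},
])

```text
time_s: 9.43
tcp_pos: [0.7372, 0.0131, 0.0797]
eef_rot: [-180.0, -0.0, -98.0]
contact_force: [1.7, -1.8, 1.0]
gripper_width: 0.0005
```

```bash
python3 - <<'E'
from h import *
im=r.capture("side");b=r.capture("top")
cv2.imwrite("pics/s3.png",np.hstack([cv2.resize(im[180:340,190:430],(480,320)),cv2.resize(b[140:340,220:390],(272,320))]))
E
```

```text
(no output)
```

View pics/s3.png

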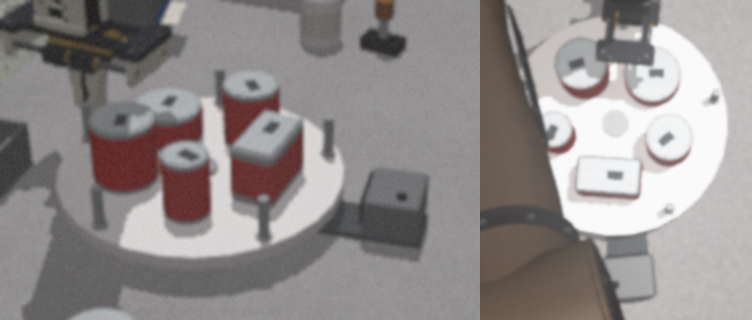

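The tin is now almost in front of the reader: top-view tin at about (301,248), reader at (315,310). I'll measure the remaining angle.

```bash
python3 - <<'E'
from h import *
im=r.capture("top");C=np.array([.583,.0445])
print("hub",w([220+136/1.6,140+123/1.6],.045))
for p in(2,):
    c=tin();v=w(c,.085)[0]-C;print(np.hypot(*v),ang(v))
v=w((220+130/1.6,140+172/1.6),.114)[0]-C;print("top face",np.hypot(*v),ang(v))
for q in[(233,98),(188,210)]:
    v=w((220+q[0]/1.6,140+q[1]/1.6),.094)[0]-C;print("post",np.hypot(*v),ang(v))
k2=r.get_calibration("side")
x=np.array([r.get_state()["tcp_pos"][:2]])-C;print("tcp",np.hypot(*x[0]),ang(x[0]))
E
```

```text
hub [[0.5848813  0.04349578]]
tin p 0.8 (300.0882263183594, 250.35292053222656) (41.1860237121582, 25.539936065673828) 4.398705005645752
0.08240635728641568 172.74613850844875
top face 0.07916992956630348 175.5485443692124
post 0.14375665005093471 -80.16515566502966
post 0.15102987880482682 -151.30828249751622
tcp 0.15706060158034157 -11.63571359839859
```

About 10° to go. This next push is slow and tapers off.

>>> servo_tool([
  {"dx":0.05,"dy":0.2,"dz":0,"spin":0.013,"grip":0},
  {"dx":0.1,"dy":0.5,"dz":0,"spin":0.032,"grip":0},
  {"dx":0.15,"dy":0.9,"dz":0,"spin":0.057,"grip":0},
  {"dx":0.2,"dy":1.3,"dz":0,"spin":0.082,"grip":0},
  {"dx":0.23,"dy":1.7,"dz":0,"spin":0.107,"grip":0},
  {"dx":0.26,"dy":2.0,"dz":0,"spin":0.126,"grip":0},
  {"dx":0.28,"dy":2.25,"dz":0,"spin":0.142,"grip":0},
  {"dx":0.29,"dy":2.45,"dz":0,"spin":0.155,"grip":0},
  {"dx":0.3,"dy":2.55,"dz":0,"spin":0.161,"grip":0},
  {"dx":0.3,"dy":2.6,"dz":0,"spin":0.164,"grip":0},
])

```text
time_s: 10.47
tcp_pos: [0.7401, 0.0391, 0.0796]
eef_rot: [-180.0, 0.0, -88.6]
contact_force: [0.8, -0.8, -0.1]
gripper_width: 0.0006
```

```bash
python3 - <<'E'
from h import *
im=r.capture("top");C=np.array([.583,.0445]);tc=tin()
v=w(tc,.085)[0]-C;print(np.hypot(*v),ang(v))
for d in r.cut_out("reader_window","top")[:2]:
    e=d["extent"];print(d["p"],e)
cv2.imwrite("pics/t4.png",cv2.resize(im[140:340,230:390],None,fx=3,fy=3,interpolation=2))
E
```

```text
tin p 0.9 (306.0820007324219, 250.4016571044922) (25.62161636352539, 40.4694709777832) 84.80557250976562
0.08235429221252549 -177.80044302277415
0.73 [298.6, 284.7, 328.1, 330.2]
```

View pics/t4.png

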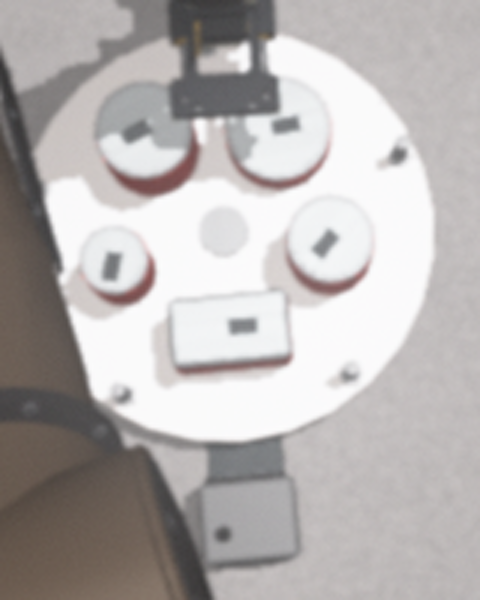

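The tin is at −177.8° against the reader's −176.4°, about 2 mm off centre, and nearly parallel to the reader face. That is well inside tolerance, so I'll back off the post and lift away.

>>> servo_tool([
  {"dx":0,"dy":-0.3,"dz":0,"spin":0,"grip":0},
  {"dx":0.1,"dy":-0.7,"dz":0,"spin":0,"grip":0},
  {"dx":0.2,"dy":-1.0,"dz":0,"spin":0,"grip":0},
  {"dx":0.2,"dy":-1.0,"dz":1.5,"spin":0,"grip":0},
  {"dx":0.2,"dy":-1.0,"dz":3.5,"spin":0,"grip":0},
  {"dx":0.2,"dy":-1.0,"dz":6,"spin":0,"grip":0},
  {"dx":0.2,"dy":-1.0,"dz":9,"spin":0,"grip":0},
  {"dx":0.2,"dy":-1.0,"dz":12,"spin":0,"grip":0},
  {"dx":0.2,"dy":-1.0,"dz":14,"spin":0,"grip":0},
  {"dx":0.2,"dy":-1.0,"dz":15,"spin":0,"grip":0},
])

```text
time_s: 11.45
tcp_pos: [0.7433, 0.0283, 0.2338]
eef_rot: [-179.7, 0.0, -88.6]
contact_force: [1.3, 0.0, 1.4]
gripper_width: 0.0003
```

>>> servo_tool([
  {"dx":0,"dy":-3,"dz":0,"spin":0,"grip":0},
  {"dx":-0.5,"dy":-6,"dz":0,"spin":0,"grip":0},
  {"dx":-1,"dy":-9,"dz":0,"spin":0,"grip":0},
  {"dx":-2,"dy":-12,"dz":0,"spin":0,"grip":0},
  {"dx":-3,"dy":-15,"dz":0,"spin":0,"grip":0},
  {"dx":-4,"dy":-18,"dz":0,"spin":0,"grip":0},
  {"dx":-5,"dy":-21,"dz":0,"spin":0,"grip":0},
  {"dx":-6,"dy":-23,"dz":0,"spin":0,"grip":0},
  {"dx":-6.5,"dy":-24.5,"dz":0,"spin":0,"grip":0},
  {"dx":-6.5,"dy":-25,"dz":0,"spin":0,"grip":0},
])

```text
time_s: 12.28
tcp_pos: [0.6757, -0.2236, 0.2292]
eef_rot: [180.0, 0.0, -88.8]
contact_force: [0.6, 0.3, 0.8]
gripper_width: 0.0004
```

```bash
python3 - <<'E'
from h import *
im=r.capture("top");C=np.array([.583,.0445]);tc=tin()
v=w(tc,.085)[0]-C;print(np.hypot(*v),ang(v))
for n in("table_can","sanitiser","stamp"):print(n,[[int(x) for x in d["extent"]] for d in r.cut_out(n,"top")][:1])
cv2.imwrite("pics/t5.png",cv2.resize(im[140:340,230:390],None,fx=3,fy=3,interpolation=2))
E
```

```text
tin p 0.71 (288.5, 251.0) (22.0, 7.0) 90.0
0.09017779721986927 155.99478233532923
table_can [[127, 224, 172, 261]]
sanitiser [[472, 204, 507, 232]]
stamp [[479, 247, 502, 273]]
```

View pics/t5.png

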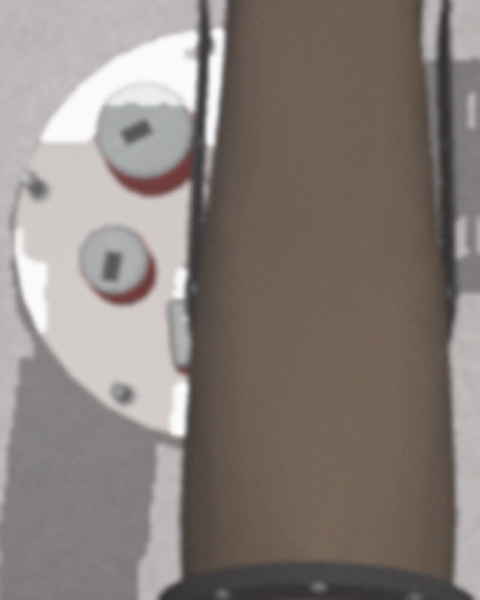

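The arm hides the tin's right part here. But the post (122,393), slim can (115,262), wide can (147,130) and the tin's left edge (170,303) are where they were before I let go, so the plate is at rest. Handing in.

```bash
python3 -c "
from plant import r
print(r.close_job())"
```

```text
the job is handed in; nothing more can be done
None
```

I turned the carousel about 138° counter-clockwise, pushing one rim post with the closed fingertips (about 35°/s at most), then backed off and lifted clear. I handed the job in at about 12.5 s.

- **Tin position:** the last clear top view, with the finger still at the post, put the tin at −177.8° and the reader at −176.4°. That is about 2 mm off the centre line, with 13 mm allowed. The tin's face looked parallel to the reader within about 2°.
- **After letting go:** the arm hid most of the tin in the final picture, and the tin detection on that frame was wrong (156°, from the visible sliver), so I set it aside. The visible post, two cans and the tin's left edge were at the same pixels as before, so the plate stayed put.
- **Other things:** the cans I could see were upright. The table can, sanitiser and stamp were within a few pixels of their starting image positions. Force readings stayed under about 3 N.

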